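Let the used tube drop into the bench waste bin and close its lid softly

ROBOT

A 6-joint arm with a two-finger parallel gripper is mounted at the origin on the work surface. World frame = base frame: x ahead of the robot, y to its left, z up, the work surface at z = 0. Lengths are in m, angles in rad, forces in N, time in s.
With the tool pointing down it reaches from about 0.25 to 0.725 m from the base axis. Payload 4 kg.
Tool frame: the origin (TCP) lies on the centre line of the jaws, within the pads' length; the fingertips stand 17 mm ahead of it and the grasp point (between the pads) lies 2 mm behind it; z points along the fingers, y is the line along which they close (so a half turn about z gives the same grasp; the last joint's range is limited). The gripper opens to 85 mm and grips with 20 to 120 N. Pads are 22 mm wide; open, the fingers measure 114 mm over their backs; the gripper's body (76 mm by 85 mm) begins 54 mm behind the grasp point. The pads swing forward as they close: fully open they stand 13 mm farther back than shut.
Start: joints at [-1.335, 0.241, 0.005, 1.335, 0, 1.571], TCP at [0.117, -0.486, 0.248] pointing down, gripper open.
Joint ranges: [-2.72, 2.72], [-1.05, 1.87], [-1.09, 1.28], [-1.99, 2.15], [-1.42, 1.44], [-3.14, 3.14]. Speed limits (rad/s): [2.79, 2.79, 3.14, 3.14, 3.14, 3.14].

INTERFACE

Orientations are given as a unit quaternion [x, y, z, w].
In Python, from workcell import bot, camera, get_calibration gives the robot as it stands.
- The arm moves only by the tool apply_moves, never from a script. Its argument "steps" is a list of rows, each a list of 3 entries, a list of its own where there are three numbers: the shift along the tool's x, y, z as a fraction of full scale, then the turn, a rotation vector about the tool's x, y, z as a fraction of full scale, then the opening, from 0 (shut) to 1 (fully open). A call has exactly 8 rows; each row shifts and turns the commanded pose from where the row before left it, along the tool's axes as they then stand; what a row does not reach is not made up. Full scale, the value 1, is 20 cm for a shift and pi rad for a turn. A row lasts 1/12 s, in which the tool goes at most 41.7 mm and 7.16 degrees, less where a joint would pass 70% of its speed; a pose out of reach is approached as far as the arm can. A call with a number of a shift or a turn outside -1 to 1 is refused whole. A call with a gripper value outside its range is refused whole. The fingers move at their own pace and stop on an object; the grip force is fixed at half the most. Time passes only in rows, so rows that do not move let the fingers close, or fill a call up. It gives the time, the measured TCP pose, the force, the opening and the grip force at its end, in the units of the state.
- bot.get_obs(): the state, without advancing time (a new reading comes with each control period).
- camera(name): name is "scene" or "top" or "wrist"; returns (picture, depth): 400x640x3 uint8, red, green, blue; 400x640 float32, m along the optical axis (not along the pixel's ray), 0 where there is no reading.
- get_calibration(name): a dict with "fov_y" (degrees; the focal length in pixels is half the picture's height over the tangent of half this angle, whatever the lens; pixels are square), "cx", "cy" (the principal point, pixels), "rvec" (rotation vector, rad) and "tvec" (3), from world to camera coordinates, as OpenCV has them. Camera axes: x right, y down, z forward; pixel columns grow to the right and rows downward; lengths in m; the calibration is good to about 2 mm. The wrist camera is an equidistant fisheye: a pixel r from the principal point sees the ray r / f radians off the axis. A picture is of the moment at which its call begins: read the wrist's pose just before it. get_calibration takes no time and is no camera call; for the wrist camera it gives the pose at the moment of the call.
- bot.job_done(): hands the job in; it is judged then, once.
The state is a dict: "clock": time; "joint_pos": joint angles; "joint_vel": joint speeds; "tau": joint torques, N m; "eef_pos": TCP position; "tool_rot": TCP orientation; "ft_force": force on the tool from outside, world axes, zero at the start; "ft_torque": the same for the moment, N m; "grip_width": finger opening in m; "grasp_force": force on a finger pad.
Only numpy, scipy, OpenCV 4.12 (cv2) and the standard library are available. Lean on these libraries where they do the work, as an engineer would, in place of code of your own. Each camera call takes 0.05 s, during which the arm holds its last target. There are 200 camera calls.

TASK

A used tube is lying in the loading chute of the bench waste bin, stopped by the shut yellow lid. With a fingertip press the blue paddle of the bin's side lever all the way down, so that the lid opens wide and the tube rolls in, then let the lever come up slowly under your finger so that the lid closes fully without slamming. Do not touch the tube or the lid, and leave everything else on the bench where it stands.

Things in the scene. Friction and masses are not known exactly. Their poses are not given: they have to be found in the camera images.
- bin: White waste bin fixed to the bench, body 160 (x) x 200 (y) x 172 mm high with a yellow hood lid to z = 218 mm. Origin on the bench, 5 mm ahead of the centre of its underside; z up, -x is its front, facing roughly the robot. Along its right side (-y) runs a steel lever bar, outer face at y = -121 mm, pivoted at x = -20, z = 140 mm; a rod from its rear end swings the lid.
- mouth (a point): Centre of the bin's open top (inside 152 x 192 mm), at z = 172 mm, axes as the bin. A steel chute, 148 mm wide inside, slopes 25 degrees down to the front edge of the mouth; it juts out to 160 mm in front of this point, its cheeks 50 mm higher than it. The lid is hinged at the mouth's rear edge; open, its front stands 170 mm above this point, never further forward than when shut.
- paddle (a point): Centre of the top face of the blue lever paddle, a plate 60 x 60 x 10 mm ahead of the bin's front right corner; with the lid shut at x = -199, y = -138, z = 215 mm in the bin's frame. Its x, y axes then run along the bin's. Fully pressed it has gone 52 mm down and 14 mm further to the front (bin -x), in an arc. Takes 5 to 11 N, then a firm stop; nothing latches, a return spring and the lid's weight lift it again.
- lever (a joint): Lever angle in rad: 0 = up, lid shut; 0.28 = pressed to its stop, lid fully open. 1 mm down at the paddle is about 0.0055 rad. The paddle is tilted 8 degrees up towards its front when shut, 8 degrees down when pressed.
- lid (a joint): Lid angle in rad: 0 = shut, 1.18 = fully open; tied to the lever by the rod, 4.23 rad of lid per rad of lever. A paddle rising at 30 mm/s lowers the lid at about 0.7 rad/s, which is gentle; let go, it falls at over 6 rad/s and slams (3.5 rad/s even from a tenth open). A finger that rises slowly until the paddle stays behind has shut it fully.
- used_tube: Used clear conical tube with a blue screw cap, 115 mm long, 31 mm across the cap, 30 g, lying across the chute against the front of the lid. Origin: on its axis at half length; y runs along it to the cap. It rolls into the bin by itself once the lid is up.
- amber_bottle: Amber bottle, 60 mm across, 135 mm tall, beside the bin's left; origin under its base. Leave it.
- tip_box: Green box of pipette tips with a clear cover, 82 x 120 x 66 mm, left of the chute; origin under its centre. Leave it.
- blue_cap: Loose blue screw cap, 34 mm across, 14 mm high, lying on the bench ahead of the bin; origin under its centre. Leave it.
- standing_tube: Clear tube with blue cap standing on its skirt, 34 mm across, 115 mm tall, on the lever side of the bin; origin under its base. Leave it.
- microtube_rack: Magenta microtube rack, 200 x 68 x 30 mm, tubes to 40 mm high; origin under its centre. Leave it.
- orange_rack: Orange rack, 200 x 100 x 45 mm, with three capped tubes to 114 mm high; origin under its centre. Leave it.
- glass_jar: Glass jar with a metal lid, 84 mm across, 120 mm tall; origin under its base. Leave it.
Not all that is in view belongs to the job. What is shaped like the used_tube but green or purple is not meant.

How it is judged:
By the outcome, as a careful person would: the job done as asked, in the order asked, and still so for the second after the job is handed in, with the robot touching nothing.
It also fails if it takes over 40 s, if anything falls off the work surface, if the arm or the gripper's body presses on something with over 40 N, if the wrist force passes 120 N, or if a joint passes its speed limit or range.

## Working session

There is one attempt and no reset: what is moved stays moved. The work goes in short steps, Python scripts to look and compute and a tool call to move; the robot and the scene stay as the last step left them, time stands still between calls to the robot, and variables do not carry over. Pictures are saved under pics/ and viewed, at most 10 in all, crops included, and the job is handed in when it is done.

Besides the shell and the picture viewer there is one more tool, called after "Call:" as a command line: name --argument value ..., lists and objects as JSON in quotes. apply_moves: Moves the arm, as the interface text tells. Its arguments: {"type":"object","properties":{"steps":{"type":"array"}},"required":["steps"]}

```bash
mkdir -p pics; cat > h.py <<'E'
import numpy as np, cv2
from workcell import bot, camera, get_calibration
def cal(n):
    c=get_calibration(n); R=cv2.Rodrigues(np.array(c["rvec"],float))[0]; t=np.array(c["tvec"],float)
    return 200/np.tan(np.radians(c["fov_y"])/2),c["cx"],c["cy"],R,t
def cloud(n,d):
    f,cx,cy,R,t=cal(n); v,u=np.mgrid[:400,:640]
    P=np.dstack([(u-cx)/f*d,(v-cy)/f*d,d])
    return (P-t)@R
def ray(n,u,v):
    f,cx,cy,R,t=cal(n); return -R.T@t, R.T@np.array([(u-cx)/f,(v-cy)/f,1])
E
python3 - <<'E'
from h import *
for n in("scene","top"):
    p,d=camera(n); np.savez(f"{n}.npz",p=p,d=d); cv2.imwrite(f"pics/{n}0.png",p[:,:,::-1])
    print(n,cal(n)[:3],-cal(n)[3].T@cal(n)[4])
    P=cloud(n,d); h=cv2.cvtColor(p,cv2.COLOR_RGB2HSV)
    m=cv2.inRange(h,(95,120,50),(130,255,255))
    k,l,s,c=cv2.connectedComponentsWithStats(m)
    for i in range(1,k):
        if s[i,4]>40:
            q=P[(l==i)&(d>0)]; print(s[i],np.round(c[i]),np.round(np.median(q,0),3),np.round(np.percentile(q,[3,97],axis=0),3).tolist())
print(bot.get_obs())
E
```

```text
scene (np.float64(486.8001418116115), 312.6854449635053, 201.9151787334308) [ 1.26180004 -0.85020198  1.15125732]
[393 141   8   7  48] [396. 144.] [0.518 0.474 0.116] [[0.505, 0.464, 0.103], [0.529, 0.491, 0.121]]
[417 145   9   7  49] [421. 148.] [0.6   0.512 0.115] [[0.585, 0.501, 0.106], [0.611, 0.529, 0.12]]
[417 154   8   8  56] [420. 158.] [0.629 0.461 0.115] [[0.615, 0.448, 0.104], [0.643, 0.477, 0.119]]
[563 157  15  14 125] [570. 164.] [1.049 0.756 0.121] [[1.035, 0.731, 0.104], [1.061, 0.801, 0.127]]
[555 172  11  10  79] [560. 177.] [1.048 0.661 0.121] [[1.034, 0.65, 0.076], [1.062, 0.721, 0.126]]
[289 200  23  19 305] [300. 209.] [ 0.56  -0.1    0.215] [[0.427, -0.128, 0.012], [0.59, 0.023, 0.222]]
[503 204  58  42 923] [531. 225.] [1.057 0.391 0.102] [[0.994, 0.36, 0.091], [1.131, 0.462, 0.107]]
[243 225   9   9  52] [246. 229.] [ 0.347 -0.136  0.023] [[0.337, -0.141, 0.007], [0.358, -0.125, 0.034]]
[333 250  11  11 101] [338. 255.] [ 0.7   -0.097  0.116] [[0.683, -0.11, 0.106], [0.712, -0.08, 0.121]]
[254 261   9  10  70] [258. 265.] [ 0.49  -0.221  0.024] [[0.48, -0.2
[... 1479 characters left out ...]
{'clock': 0.1, 'joint_pos': array([-1.33498674e+00,  2.41356098e-01,  3.83572019e-03,  1.33522805e+00,
       -5.19744757e-06,  1.57080079e+00]), 'joint_vel': array([ 0.00063421, -0.00145575,  0.0037751 ,  0.00315287,  0.0012836 ,
       -0.00071074]), 'tau': array([-1.41268574e-03, -3.73137474e+01,  2.53010291e+01,  1.08244902e-02,
        1.07682899e-05,  6.34460804e-06]), 'eef_pos': array([ 0.1166839 , -0.48562301,  0.24748389]), 'tool_rot': array([ 9.93057068e-01,  1.17629536e-01, -1.17397239e-04, -9.68966528e-04]), 'ft_force': array([ 0.5859261 ,  0.33241203, -0.11790005]), 'ft_torque': array([ 0.00200617,  0.04488007, -0.04208692]), 'grasp_force': 0.0, 'grip_width': 0.0851411674467157}
```

View pics/scene0.png

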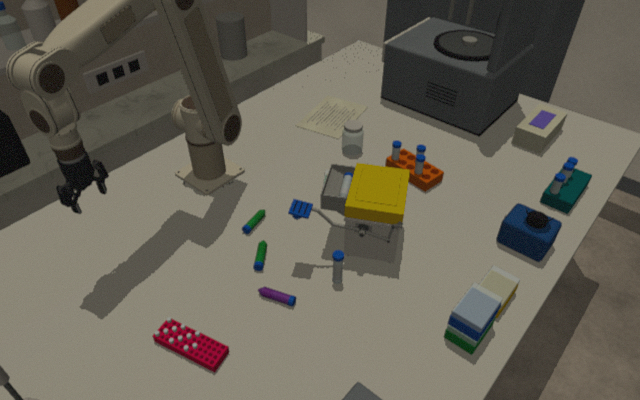

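View pics/top0.png

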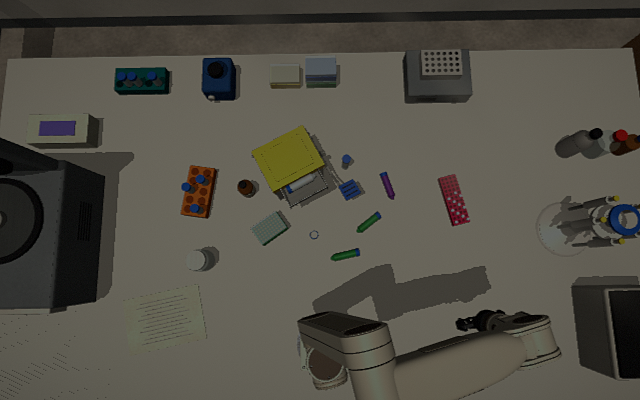

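The scene view shows the paddle at (300,209), with the lever running to the bin and its yellow lid at (378,193). In the top view the paddle is at (349,189) and the tube is in the chute at (300,185). Next I measure the bin's yaw.

```bash
python3 - <<'E'
from h import *
for n in("scene","top"):
    z=np.load(n+".npz"); p,d=z["p"],z["d"]; P=cloud(n,d); h=cv2.cvtColor(p,cv2.COLOR_RGB2HSV)
    y=cv2.inRange(h,(22,150,60),(33,255,255))>0; q=P[y&(abs(P[...,2]-.21)<.012)]
    print(n,"lid",len(q),cv2.minAreaRect(q[:,:2].astype(np.float32)*1000),np.median(q[:,2]))
    b=cv2.inRange(h,(95,100,40),(130,255,255))>0; q=P[b&(abs(P[...,2]-.215)<.02)&(abs(P[...,0]-.556)<.06)]
    r=cv2.minAreaRect(q[:,:2].astype(np.float32)*1000);print("paddle",len(q),r,cv2.boxPoints(r).round().tolist(),q.mean(0)); 
    c=np.linalg.lstsq(np.c_[q[:,:2],np.ones(len(q))],q[:,2],rcond=None)[0];print("slope",c, "upslope dir deg",np.degrees(np.arctan2(c[1],c[0])),np.degrees(np.hypot(c[0],c[1])))
E
```

```text
scene lid 1904 ((675.413818359375, 119.42678833007812), (167.44674682617188, 218.87901306152344), 27.922836303710938) 0.21971431193952926
paddle 323 ((551.6063842773438, -4.1820068359375), (68.16726684570312, 257.5290222167969), 4.206182956695557) [[508.0, 122.0], [527.0, -135.0], [595.0, -130.0], [576.0, 127.0]] [ 0.56094337 -0.084919    0.2157283 ]
slope [-0.13602672 -0.00961702  0.29121491] upslope dir deg -175.95594501381737 7.8132108798542355
top lid 2189 ((675.20068359375, 122.58352661132812), (167.81663513183594, 208.66407775878906), 27.426321029663086) 0.21830300086075338
paddle 268 ((549.8812255859375, -2.3211212158203125), (72.1668930053711, 258.37762451171875), 4.478309154510498) [[504.0, 124.0], [524.0, -134.0], [596.0, -128.0], [576.0, 129.0]] [ 0.55641145 -0.07004846  0.21455529]
slope [-0.10987346 -0.01997745  0.27429075] upslope dir deg -169.69492361909857 6.398498514991811
```

Call:
apply_moves --steps '[[[0.16,-0.085,-0.02],[0,0,0],0],[[0.16,-0.085,-0.02],[0,0,0],0],[[0.16,-0.085,-0.02],[0,0,0],0],[[0.16,-0.085,-0.02],[0,0,0],0],[[0.16,-0.085,-0.02],[0,0,0],0],[[0.16,-0.085,-0.02],[0,0,0],0],[[0.16,-0.085,-0.02],[0,0,0],0],[[0.16,-0.085,-0.02],[0,0,0],0]]'

```text
clock: 0.77
eef_pos: [0.3348, -0.2925, 0.2802]
tool_rot: [0.993, 0.118, -0.0, -0.0]
ft_force: [1.4, -0.7, 0.4]
grip_width: -0.0002
grasp_force: 0.0
```

Call:
apply_moves --steps '[[[0.16,-0.085,0],[0,0,0],0],[[0.16,-0.085,0],[0,0,0],0],[[0.16,-0.085,0],[0,0,0],0],[[0.16,-0.085,0],[0,0,0],0],[[0.16,-0.085,0],[0,0,0],0],[[0.16,-0.085,0],[0,0,0],0],[[0,0,0],[0,0,-0.03],0],[[0,0,0],[0,0,-0.03],0]]'

```text
clock: 1.43
eef_pos: [0.498, -0.1481, 0.2792]
tool_rot: [0.977, 0.215, -0.001, -0.0]
ft_force: [-0.3, -0.3, 0.8]
grip_width: 0.0
grasp_force: 0.0
```

Call:
apply_moves --steps '[[[0.123,-0.037,0],[0,0,0],0],[[0.123,-0.037,0],[0,0,0],0],[[0.123,-0.037,0],[0,0,0],0],[[0,0,0],[0,0,-0.017],0],[[0,0,0.05],[0,0,0],0],[[0,0,0.05],[0,0,0],0],[[0,0,0],[0,0,0],0],[[0,0,0],[0,0,0],0]]'

```text
clock: 2.1
eef_pos: [0.5535, -0.0999, 0.2588]
tool_rot: [0.972, 0.236, -0.002, -0.001]
ft_force: [0.2, 0.6, -0.4]
grip_width: -0.0001
grasp_force: 0.0
```

```bash
python3 - <<'E'
from h import *
o=bot.get_obs(); print(o["eef_pos"],o["tool_rot"],o["ft_force"],o["joint_pos"])
p,d=camera("scene"); w,_=camera("wrist")
a=cv2.resize(p[130:300,220:440],None,fx=1.8,fy=1.8*1,interpolation=2); b=cv2.resize(w,(400,250))
im=np.zeros((310,800,3),np.uint8); im[:a.shape[0],:a.shape[1]]=a; im[:250,400:]=b
cv2.imwrite("pics/c1.png",np.clip(im.astype(float)*1.5,0,255).astype(np.uint8)[:,:,::-1])
E
```

```text
[ 0.55349783 -0.09985792  0.25877541] [ 9.71809943e-01  2.35759162e-01 -1.61767072e-03 -6.60358679e-04] [ 0.18010628  0.60330448 -0.42637614] [-1.78441067e-01  3.65170289e-01  2.04290922e-01  1.41341003e+00
 -1.00880945e-04  2.48715167e+00]
```

View pics/c1.png

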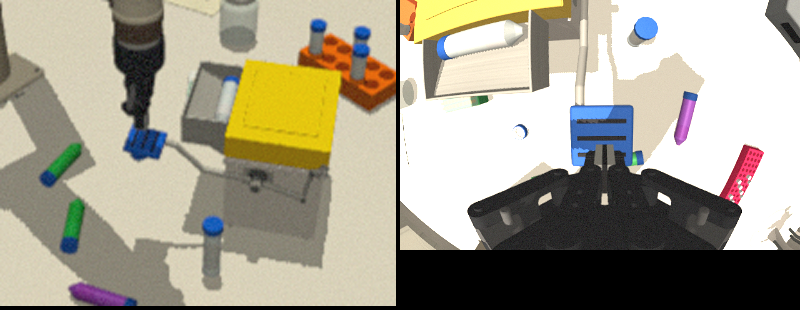

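The picture shows the shut fingertips directly over the paddle. In the wrist inset, the paddle is at (602,135) and the tube lies in the chute at (480,40), against the lid. Now I descend and press.

Call:
apply_moves --steps '[[[0,0,0.02],[0,0,0],0],[[0,0,0.02],[0,0,0],0],[[0,0,0.02],[0,0,0],0],[[0,0,0.02],[0,0,0],0],[[0,0,0.015],[0,0,0],0],[[0,0,0.015],[0,0,0],0],[[0,0,0.015],[0,0,0],0],[[0,0,0.015],[0,0,0],0]]'

```text
clock: 2.87
eef_pos: [0.5548, -0.0996, 0.2326]
tool_rot: [0.972, 0.237, -0.0, 0.0]
ft_force: [-4.5, -0.8, 10.4]
grip_width: 0.0002
grasp_force: 4.6
```

Call:
apply_moves --steps '[[[-0.008,0,0.02],[0,0,0],0],[[-0.008,0,0.02],[0,0,0],0],[[-0.007,0,0.02],[0,0,0],0],[[-0.007,0,0.02],[0,0,0],0],[[-0.006,0,0.02],[0,0,0],0],[[-0.006,0,0.02],[0,0,0],0],[[-0.005,0,0.02],[0,0,0],0],[[-0.005,0,0.02],[0,0,0],0]]'

```text
clock: 3.53
eef_pos: [0.5461, -0.1041, 0.2018]
tool_rot: [0.972, 0.237, 0.001, 0.0]
ft_force: [-1.6, 1.4, 7.2]
grip_width: -0.0003
grasp_force: 3.6
```

Call:
apply_moves --steps '[[[-0.003,0,0.015],[0,0,0],0],[[-0.003,0,0.015],[0,0,0],0],[[-0.003,0,0.015],[0,0,0],0],[[-0.002,0,0.015],[0,0,0],0],[[-0.002,0,0.015],[0,0,0],0],[[-0.002,0,0.015],[0,0,0],0],[[0,0,0.01],[0,0,0],0],[[0,0,0],[0,0,0],0]]'

```text
clock: 4.2
eef_pos: [0.5427, -0.1059, 0.1801]
tool_rot: [0.972, 0.236, -0.0, 0.0]
ft_force: [-2.1, -1.1, 2.9]
grip_width: 0.0003
grasp_force: 1.4
```

Call:
apply_moves --steps '[[[0,0,0.006],[0,0,0],0],[[0,0,0.006],[0,0,0],0],[[0,0,0.006],[0,0,0],0],[[0,0,0],[0,0,0],0],[[0,0,0],[0,0,0],0],[[0,0,0],[0,0,0],0],[[0,0,0],[0,0,0],0],[[0,0,0],[0,0,0],0]]'

```text
clock: 4.87
eef_pos: [0.5428, -0.1059, 0.1795]
tool_rot: [0.972, 0.236, 0.001, 0.001]
ft_force: [-7.5, 0.1, 16.5]
grip_width: 0.0003
grasp_force: 8.8
```

```bash
python3 - <<'E'
from h import *
o=bot.get_obs(); print(o["eef_pos"],o["ft_force"])
p,d=camera("scene"); w,_=camera("wrist"); t,_=camera("top")
a=cv2.resize(p[110:300,220:440],(400,345),interpolation=2); b=cv2.resize(w,(400,250)); c=cv2.resize(t[110:220,230:390],(400,275),interpolation=2)
im=np.zeros((530,800,3),np.uint8); im[:345,:400]=a; im[:250,400:]=b; im[255:530,400:]=c
cv2.imwrite("pics/c2.png",np.clip(im.astype(float)*1.5,0,255).astype(np.uint8)[:,:,::-1])
E
```

```text
[ 0.5427566  -0.10589593  0.1795208 ] [-7.45516123  0.0719644  16.54769583]
```

View pics/c2.png

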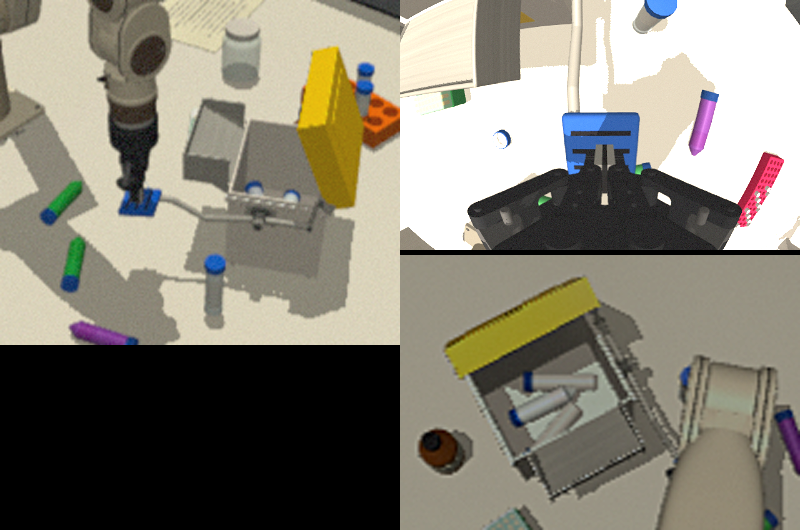

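The lid stands wide open with the front clear and the chute empty. The tube is in the bin, seen at (550,400) in the top inset. The force shows the lever at its stop, so I now let it rise at about 22 mm/s.

Call:
apply_moves --steps '[[[0,0,-0.009],[0,0,0],0],[[0,0,-0.009],[0,0,0],0],[[0.001,0,-0.009],[0,0,0],0],[[0.001,0,-0.009],[0,0,0],0],[[0.001,0,-0.009],[0,0,0],0],[[0.002,0,-0.009],[0,0,0],0],[[0.002,0,-0.009],[0,0,0],0],[[0.002,0,-0.009],[0,0,0],0]]'

```text
clock: 5.68
eef_pos: [0.5445, -0.1049, 0.1913]
tool_rot: [0.972, 0.237, -0.0, 0.0]
ft_force: [-2.8, -1.2, 3.9]
grip_width: 0.0003
grasp_force: 2.3
```

Call:
apply_moves --steps '[[[0.002,0,-0.009],[0,0,0],0],[[0.002,0,-0.009],[0,0,0],0],[[0.002,0,-0.009],[0,0,0],0],[[0.002,0,-0.009],[0,0,0],0],[[0.002,0,-0.009],[0,0,0],0],[[0.003,0,-0.009],[0,0,0],0],[[0.003,0,-0.009],[0,0,0],0],[[0.003,0,-0.009],[0,0,0],0]]'

```text
clock: 6.35
eef_pos: [0.5479, -0.1032, 0.2062]
tool_rot: [0.972, 0.237, 0.0, 0.0]
ft_force: [-4.4, -1.6, 6.0]
grip_width: -0.0003
grasp_force: 3.2
```

Call:
apply_moves --steps '[[[0.003,0,-0.009],[0,0,0],0],[[0.003,0,-0.009],[0,0,0],0],[[0.003,0,-0.009],[0,0,0],0],[[0.003,0,-0.009],[0,0,0],0],[[0.003,0,-0.009],[0,0,0],0],[[0.003,0,-0.009],[0,0,0],0],[[0.003,0,-0.009],[0,0,0],0],[[0.003,0,-0.009],[0,0,0],0]]'

```text
clock: 7.02
eef_pos: [0.5522, -0.101, 0.2209]
tool_rot: [0.972, 0.237, 0.0, 0.0]
ft_force: [-5.3, -0.7, 7.1]
grip_width: 0.0004
grasp_force: 3.8
```

Contact is still held. I rise more slowly for the last stretch.

Call:
apply_moves --steps '[[[0.003,0,-0.008],[0,0,0],0],[[0.003,0,-0.008],[0,0,0],0],[[0.003,0,-0.008],[0,0,0],0],[[0.003,0,-0.008],[0,0,0],0],[[0.003,0,-0.008],[0,0,0],0],[[0.003,0,-0.008],[0,0,0],0],[[0.002,0,-0.007],[0,0,0],0],[[0.002,0,-0.007],[0,0,0],0]]'

```text
clock: 7.68
eef_pos: [0.5567, -0.0987, 0.2336]
tool_rot: [0.972, 0.237, 0.001, 0.0]
ft_force: [-0.1, 0.0, -0.1]
grip_width: 0.0002
grasp_force: 0.0
```

Call:
apply_moves --steps '[[[0,0,-0.008],[0,0,0],0],[[0,0,-0.008],[0,0,0],0],[[0,0,-0.008],[0,0,0],0],[[0,0,-0.008],[0,0,0],0],[[0,0,-0.008],[0,0,0],0],[[0,0,-0.008],[0,0,0],0],[[0,0,-0.008],[0,0,0],0],[[0,0,-0.008],[0,0,0],0]]'

```text
clock: 8.35
eef_pos: [0.5562, -0.0988, 0.2452]
tool_rot: [0.972, 0.237, 0.0, -0.0]
ft_force: [-0.1, -0.2, 0.4]
grip_width: 0.0002
grasp_force: 0.0
```

Call:
apply_moves --steps '[[[0,0,-0.03],[0,0,0],0],[[0,0,-0.04],[0,0,0],0],[[0,0,-0.05],[0,0,0],0],[[0,0,-0.05],[0,0,0],0],[[0,0,-0.05],[0,0,0],0],[[0,0,-0.03],[0,0,0],0],[[0,0,0],[0,0,0],0],[[0,0,0],[0,0,0],0]]'

```text
clock: 9.02
eef_pos: [0.5565, -0.0989, 0.2957]
tool_rot: [0.972, 0.237, 0.001, 0.0]
ft_force: [-0.1, -0.6, 0.1]
grip_width: -0.0002
grasp_force: 0.0
```

```bash
python3 - <<'E'
from h import *
o=bot.get_obs(); print(o["eef_pos"],o["ft_force"])
p,d=camera("scene"); w,_=camera("wrist"); t,dt=camera("top")
P=cloud("top",dt); h=cv2.cvtColor(t,cv2.COLOR_RGB2HSV); y=cv2.inRange(h,(22,150,60),(33,255,255))>0
q=P[y]; print(len(q),np.median(q,0),np.percentile(q[:,2],[5,95]))
a=cv2.resize(p[110:300,220:440],(400,345),interpolation=2); b=cv2.resize(w,(400,250)); c=cv2.resize(t[110:220,230:390],(400,275),interpolation=2)
im=np.zeros((530,800,3),np.uint8); im[:345,:400]=a; im[:250,400:]=b; im[255:530,400:]=c
cv2.imwrite("pics/c3.png",np.clip(im.astype(float)*1.5,0,255).astype(np.uint8)[:,:,::-1])
E
```

```text
[ 0.556462   -0.09888892  0.29572876] [-0.13880844 -0.59584475  0.14905261]
2731 [0.67078815 0.12014215 0.21925403] [0.21387249 0.22559588]
```

View pics/c3.png

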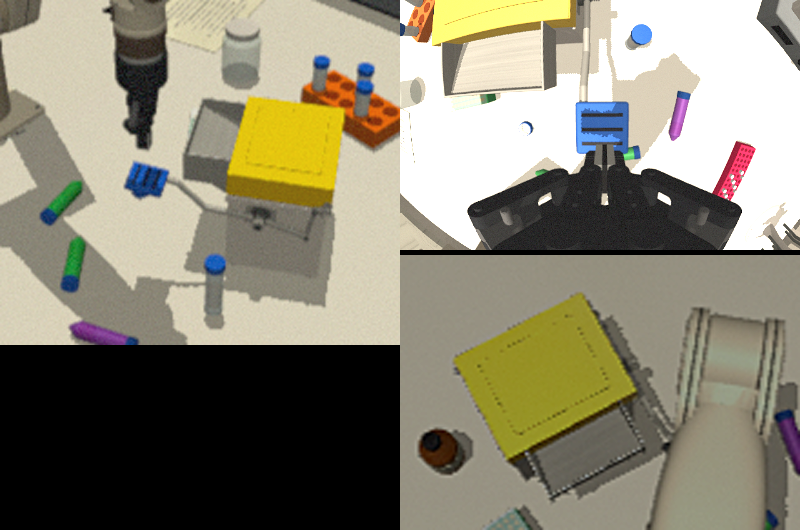

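The lid is shut, with its top at z = 0.219 m as before. The chute is empty, the paddle is up and the finger is clear of it.

```bash
python3 -c "
from workcell import bot
print(bot.job_done())"
```

```text
the job is handed in; nothing more can be done
None
```

I pressed the lever to its stop so the lid opened and the tube rolled into the bin, then eased it up until the lid was fully shut, and handed the job in at about 9 s.

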